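# Clear and refit the chain winder's square-drive handle

## Robot

A 7-joint arm with a two-finger parallel gripper is mounted at the origin on the work surface. World frame = base frame: x ahead of the robot, y to its left, z up, the work surface at z = 0. Lengths are in m, angles in rad, forces in N, time in s.
With the tool pointing down it reaches from about 0.4 to 0.85 m from the base axis. Payload 4.5 kg.
Tool frame: the origin (TCP) lies between the finger pads; the fingertips stand r.tip_reach ahead of it and the grasp point (between the pads) lies 3 mm ahead of it (r.tip_reach is the distance from the TCP to the fingertips, in m); z points along the fingers, y is the line along which they close (so a half turn about z gives the same grasp; the last joint's range is limited). The gripper opens to 88 mm and grips with 3 to 60 N. Pads are 18 mm wide; open, the fingers measure 123 mm over their backs; the gripper's body (75 mm by 187 mm) begins 45 mm behind the grasp point.
Start: joints at [-1.262, 0.689, -0.195, 1.565, 0.157, 0.902, -0.215], TCP at [0.17, 0.602, 0.261] pointing down, gripper open.
Joint ranges: [-3.01, 3.01], [-0.46, 2.08], [-1.47, 1.51], [0.13, 2.56], [-1, 4.14], [0.04, 2.09], [-2.66, 2.66]. Speed limits (rad/s): [2.57, 2.57, 3.14, 3.14, 3.14, 3.14, 3.14].

## Interface

Orientations are given as a unit quaternion [x, y, z, w].
In Python, from plant import r gives the robot as it stands.
- The arm moves only by the tool step_arm, never from a script. Its argument "motion" is a list of rows, each an object with "dp": the shift along the tool's x, y, z in mm, a list of three; "twist": the turn, a rotation vector about the tool's x, y, z in rad, a list of three; "hand": the opening, from -1 (shut) to 1 (fully open). In form: [{"dp": [dx, dy, dz], "twist": [rx, ry, rz], "hand": hand}, ...]. A call has 1 to 5 rows; each row is the pose to reach, as a shift and turn from the pose commanded when the call began, along the tool's axes at that moment; what a row does not reach only later rows make up. A row lasts 1/8 s, in which the tool goes at most 62.5 mm and 10.7 degrees, less where a joint would pass 70% of its speed; a pose out of reach is approached as far as the arm can. A call with a gripper value outside its range is refused whole. The fingers move at their own pace and stop on an object; "force" is the grip in N (left out, the last holds). Time passes only in rows, so rows that repeat a pose let the fingers close. It gives the time, the measured TCP pose, the force, the opening and the grip force at its end, in the units of the state.
- r.get_state(): the state, without advancing time (a new reading comes with each control period).
- r.snapshot(name): name is "scene" or "side" or "wrist"; returns a dict with "pixels" (420x560x3 uint8, red, green, blue), "depth" (420x560 float32, m along the optical axis (not along the pixel's ray), 0 where there is no reading), "fx", "fy", "cx", "cy" (pixels), "D" ([k1, k2, p1, p2, k3] as OpenCV has them; the pictures are not rectified), "xyz" and "orientation" of the camera in the world; the wrist camera has in their place "mount" (4x4, takes a point from camera to tool coordinates, whose origin is the TCP and whose axes are the flange's). Camera axes: x right, y down, z forward; pixel columns grow to the right and rows downward; lengths in m; the calibration is good to about 2 mm. A picture is of the moment at which its call begins: read the wrist's pose just before it.
- r.finish_job(): hands the job in; it is judged then, once.
Trained networks look in the newest picture that a camera, given by its name, has taken for a name from the list of things; names that differ only in an ending like _2 or _b are one class to them, and where a whole thing is asked for, a point or a joint stands for the part that bears it (a point fixed in the world has none). Each returns a list of dicts, best first, with "score" (0 to 1); they miss things now and then, are a little off and sometimes report something else, mostly with a low value. They report only what shows in the picture. A call takes as long as a camera call.
- r.search_frame(camera, thing): "at" ([x, y, z] in m, in the coordinates of the camera as it stood for that picture, good to about 4 mm: the middle of the surface that is visible of it).
The state is a dict: "clock": time; "q": joint angles; "qd": joint speeds; "joint_torque": joint torques, N m; "tool_pos": TCP position; "eef_rot": TCP orientation; "contact_force": force on the tool from outside, world axes, zero at the start; "moment": the same for the moment, N m; "opening": opening from 0.0 (shut) to 1.0 (fully open); "finger_force": force on a finger pad.
Only numpy, scipy, OpenCV 4.12 (cv2) and the standard library are available. Lean on these libraries where they do the work, as an engineer would, in place of code of your own. Each camera call takes 0.05 s, during which the arm holds its last target. There are 200 camera calls.

## Task

The winder's T-handle has been left askew on top of its square shaft, with a thread spool and a bead tube standing in its swing. First stand the spool upright in the tray of spools and the tube upright in the tray of bead tubes, then swing the handle round (a push on its arm will do) so that its green ball points to the green pin and the hub drops fully home on the square. Do not knock the spool or the tube over, and leave the other things on the bench where they are.

Things in the scene. Friction and masses are not known exactly. Their poses are not given: they have to be found in the camera images.
- handle: T-handle, 300 g: red hub 40 x 40 x 26 mm, square through bore 19.5 mm, sides along its x and y; steel bars 12 mm thick along +x and -x, axis 10 mm above the underside, ending in 22 mm balls 85 mm from the hub axis: green at +x, black at -x. Origin: centre of hub underside. Starts askew on the round nose, underside at 60 mm, resting on the square's corners; when squares line up it drops 14 mm.
- green_ball (a point): centre of the handle's green ball.
- winder: Fixed chain winder: grey base disc 230 mm wide, 8 high; white reel with gold chain, 80 wide, top at 44; collar 34 wide, top at 46; upright steel square shaft 18 x 18 mm, sides along the winder's x and y, from 46 to 60 mm high, then a round nose 18 mm wide up to 69. The shaft does not turn. Origin: on the shaft's axis at table level.
- green_pin: fixed green peg, 12 mm diameter, 12 mm high, on the base disc 104 mm from the shaft's axis, straight out from one face of the square: the direction in which the green ball must end. Origin: centre of its underside.
- white_pin: same peg in white, a quarter turn away: the wrong direction.
- spool: thread spool 120 mm tall, 70 g, at first standing on the winder's 8 mm base disc: foot 34 mm diameter, 8 high; body 28 mm diameter to 88 mm (red thread); from 88 to 120 mm a pale wooden neck of 24 mm diameter to grip from above. Origin: centre of its underside, z up.
- tube: bead tube 120 mm tall, 70 g, at first standing on the winder's 8 mm base disc: foot 34 mm diameter, 8 high; body 28 mm diameter to 88 mm (green beads); from 88 to 120 mm a white cap neck of 24 mm diameter to grip from above. Origin: centre of its underside, z up.
- spool_tray: pale wooden open tray, fixed, 130 (x) x 120 (y) x 28 mm high, walls and floor 4 mm; small thread spools stand in a row along its +x wall (fixed, 42 mm tall, covering x above 25 mm); the rest of the floor (x -61 to 25 mm, y -56 to 56 mm) is free. Origin: centre of its underside.
- tube_tray: white plastic open tray, fixed, 130 (x) x 120 (y) x 28 mm high, walls and floor 4 mm; small bead tubes stand in a row along its +x wall (fixed, 42 mm tall, covering x above 25 mm); the rest of the floor (x -61 to 25 mm, y -56 to 56 mm) is free. Origin: centre of its underside.
- blue_pliers: bystander: pliers with blue handles, 140 long, 56 wide, 12 high, lying flat; origin on the table under the middle; jaws point along +x. Leave alone.
- yellow_pliers: bystander: pliers with yellow handles, same size and axes as the blue ones. Leave alone.
- wire_reel: bystander: small reel of copper wire, white flanges, 56 diameter, 36 high; origin at the centre of its underside. Leave alone.
- bead_jar: bystander: green glass jar with metal cap, 48 diameter, 55 high; origin at the centre of its underside. Leave alone.
- tape_roll: bystander: yellow tape roll lying flat, 64 diameter, 22 high; origin at the centre of its underside. Leave alone.
- loupe: bystander: black eye loupe, 38 diameter, 30 high; origin at the centre of its underside. Leave alone.

How it is judged:
On the way, in this order (a step that is already met when the one before it is completed fails the run):
1. the spool stands upright and released in the spool tray and the tube likewise in the bead-tube tray, the handle not yet home (x of spool in the frame of spool_tray between -0.055 and 0.055 m and y of spool in the frame of spool_tray between -0.05 and 0.05 m and z of spool in the frame of spool_tray below 0.009 m and angle between each of spool, tube's own z axis and vertical below 0.12 rad and linear speed of each of spool, tube below 0.02 m/s and x of tube in the frame of tube_tray between -0.055 and 0.055 m and y of tube in the frame of tube_tray between -0.05 and 0.05 m and z of tube in the frame of tube_tray below 0.009 m and contact force between the fingers and spool below 0.3 N and contact force between the fingers and tube below 0.3 N), for 0.2 s.
2. the handle is fully home on the square shaft (within 3 mm of the collar), its green ball at the green pin (z of handle in the frame of winder below 0.049 m and horizontal distance between handle and winder below 0.004 m and angle between handle's own z axis and vertical below 0.08 rad and horizontal distance between green_ball and green_pin below 0.032 m), for 0.2 s.
At the end, for the whole second after the job is handed in: Spool upright (within 7 degrees) on the spool tray's floor, tube likewise in the bead-tube tray; handle fully home on the square (underside within 3 mm of the collar, level within 4 degrees, centred within 4 mm), green ball within 32 mm of the green pin seen from above; all at rest (all of step 1 and all of step 2 and linear speed of handle below 0.02 m/s); the robot touches nothing.
It fails at once if the spool or the tube is knocked over (leans more than 40 degrees) (angle between any of spool, tube's own z axis and vertical above 0.7 rad).
It fails at once if a bystander (pliers, wire reel, bead jar, tape roll, loupe) is moved more than 20 mm (distance of any of blue_pliers, yellow_pliers, wire_reel, bead_jar, tape_roll, loupe from where it was at the start of the episode above 0.02 m).
It fails at once if the gripper or arm presses on the handle with more than 60 N (contact force between any of the fingers, the arm and handle above 60 N).
It also fails if it takes over 66 s, if anything falls off the work surface, if the arm or the gripper's body presses on something with over 40 N, if the wrist force passes 120 N, or if a joint passes its speed limit or range.

## Working session

There is one attempt and no reset: what is moved stays moved. The work goes in short steps, Python scripts to look and compute and a tool call to move; the robot and the scene stay as the last step left them, time stands still between calls to the robot, and variables do not carry over. Pictures are saved under pics/ and viewed, at most 10 in all, crops included, and the job is handed in when it is done.

Besides the shell and the picture viewer there is one more tool, called after "Emit:" by a JSON object that holds its "api" and its "payload", one argument or row to a line. step_arm: Moves the arm, as the interface text tells. Its arguments: {"type":"object","properties":{"motion":{"type":"array"},"force":{"type":"number"}},"required":["motion"]}

```bash
mkdir -p pics; ls; cat > h.py <<'E'
from plant import r
import numpy as np, cv2
from scipy.spatial.transform import Rotation as R
def campose(s,st):
    if 'mount' in s:
        T=np.eye(4);T[:3,:3]=R.from_quat(st['eef_rot']).as_matrix();T[:3,3]=st['tool_pos'];return T@np.array(s['mount'])
    T=np.eye(4);o=np.array(s['orientation'])
    T[:3,:3]=o if o.shape==(3,3) else R.from_quat(o).as_matrix();T[:3,3]=s['xyz'];return T
def snap(n,save=None):
    st=r.get_state();s=r.snapshot(n);s['T']=campose(s,st)
    if save: cv2.imwrite('pics/'+save,s['pixels'][...,::-1])
    return s
def cloud(s):
    h,w=s['depth'].shape;v,u=np.mgrid[:h,:w]
    K=np.array([[s['fx'],0,s['cx']],[0,s['fy'],s['cy']],[0,0,1]])
    p=cv2.undistortPoints(np.stack([u,v],-1).reshape(-1,1,2).astype(np.float32),K,np.array(s['D'])).reshape(h,w,2)
    d=s['depth'];P=np.dstack([p*d[...,None],d]);W=P@s['T'][:3,:3].T+s['T'][:3,3];W[d==0]=np.nan;return W
E
python3 - <<'E'
from h import *
print(r.get_state(),r.tip_reach)
for n in ['scene','side']:
    s=snap(n,n+'0.png');print(n,s['T'].round(3).tolist())
    for t in ['handle','green_ball','winder','green_pin','white_pin','spool','tube','spool_tray','tube_tray','blue_pliers','yellow_pliers','wire_reel','bead_jar','tape_roll','loupe']:
        print(t,[(round(d['score'],2),(s['T'][:3,:3]@np.array(d['at'])+s['T'][:3,3]).round(3).tolist()) for d in r.search_frame(n,t)[:2]])
E
```

```text
pics
{'clock': 0.0, 'q': array([-1.26217965,  0.68998515, -0.19447707,  1.56631001,  0.15732372,
        0.90248908, -0.21510489]), 'qd': array([-5.19770656e-04,  2.05007962e-03, -3.46425775e-04,  8.39627156e-06,
       -6.96582789e-04, -4.62400586e-04, -3.08040489e-04]), 'joint_torque': array([-3.68116230e-05, -5.27561653e+01, -1.26698624e+00, -1.53426594e+01,
       -5.26627852e-02,  6.74439972e-03,  1.74921329e-04]), 'tool_pos': array([0.16951949, 0.6009769 , 0.2599174 ]), 'eef_rot': array([ 1.36945803e-01,  9.90578133e-01, -8.99406751e-04, -3.87911048e-05]), 'contact_force': array([ 0.18913068, -0.37040593, -0.2284939 ]), 'moment': array([-0.01572814, -0.02856977,  0.01599094]), 'finger_force': 0.0, 'opening': 0.9993962124891429} 0.022
scene [[-0.694, 0.537, -0.48, 0.959], [0.72, 0.532, -0.446, 0.379], [0.016, -0.655, -0.755, 0.698], [0.0, 0.0, 0.0, 1.0]]
handle [(0.66, [0.598, -0.0, 0.076])]
green_ball []
winder [(0.67, [0.618, 0.021, 0.004]), (0.5, [0.614, -0.072, 0.077])]
green_pin []
white_pin [(0.34, [0.524, -0.015, 0.082]), (0.22, [0.771, -0.08, 0.018])]
spool [(0.68, [0.52
[... 619 characters left out ...]
0, 0.0, 0.0, 1.0]]
handle [(0.89, [0.589, 0.004, 0.075])]
green_ball [(0.76, [0.591, 0.008, 0.078])]
winder [(0.58, [0.573, 0.028, 0.007]), (0.42, [0.497, 0.276, 0.002])]
green_pin [(0.29, [0.563, 0.096, 0.016])]
white_pin []
spool [(0.72, [0.508, -0.01, 0.073])]
tube [(0.83, [0.604, -0.071, 0.095])]
spool_tray [(0.67, [0.471, -0.3, 0.013]), (0.33, [0.564, 0.098, 0.015])]
tube_tray [(0.56, [0.497, 0.277, 0.006])]
blue_pliers [(0.77, [0.668, 0.234, 0.01])]
yellow_pliers [(0.51, [0.645, -0.243, 0.01])]
wire_reel [(0.81, [0.368, -0.121, 0.037])]
bead_jar [(0.81, [0.376, 0.173, 0.048])]
tape_roll [(0.95, [0.769, -0.082, 0.018]), (0.47, [0.51, -0.01, 0.071])]
loupe [(0.58, [0.769, 0.084, 0.028])]
```

View pics/scene0.png

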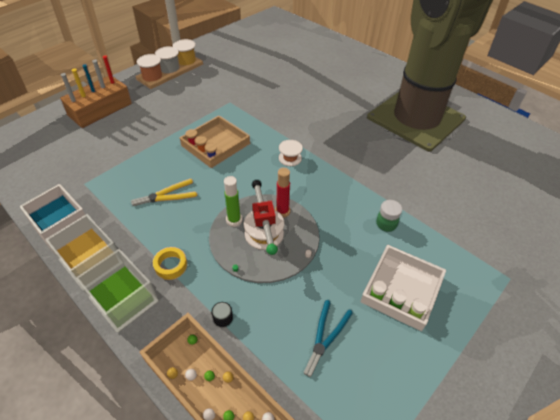

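View pics/side0.png

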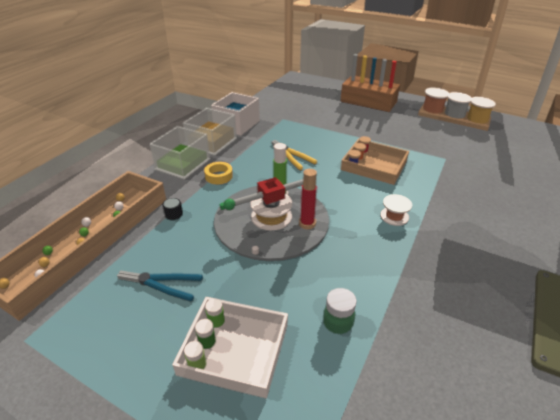

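```bash
python3 - <<'E'
from h import *
M=[]
for n in ['scene','side']:
    s=snap(n);W=cloud(s);C=cv2.cvtColor(s['pixels'],cv2.COLOR_RGB2HSV)
    M.append(np.hstack([W.reshape(-1,3),C.reshape(-1,3)]))
A=np.vstack(M);A=A[~np.isnan(A[:,0])];np.save('A.npy',A)
# top-down map 1mm/px: x up, y left; x .3..0.85 y -.4...4
o=np.argsort(A[:,2]);B=A[o];i=((0.85-B[:,0])*900).astype(int);j=((0.42-B[:,1])*900).astype(int)
k=(i>=0)&(i<500)&(j>=0)&(j<756);img=np.zeros((500,756,3),np.uint8);img[i[k],j[k]]=B[k][:,3:].astype(np.uint8)
img=cv2.cvtColor(img,cv2.COLOR_HSV2BGR);cv2.imwrite('pics/top.png',img)
for nm,c in [('spool',(.518,-.012)),('tube',(.608,-.071))]:
    q=A[(np.hypot(A[:,0]-c[0],A[:,1]-c[1])<.03)&(A[:,2]>.1)];t=q[q[:,2]>.123]
    print(nm,len(q),len(t),t[:,:3].mean(0),q[:,2].max(),(t[:,:2].min(0)+t[:,:2].max(0))/2, np.ptp(t[:,:2],axis=0))
E
```

```text
spool 446 207 [ 0.51754457 -0.02076978  0.12754728] 0.1301249959383361 [ 0.51761579 -0.02230256] [0.02384699 0.02467302]
tube 408 188 [ 0.60804784 -0.07730259  0.12772896] 0.13073449127000725 [ 0.6080242  -0.07862166] [0.02379328 0.02583838]
```

View pics/top.png

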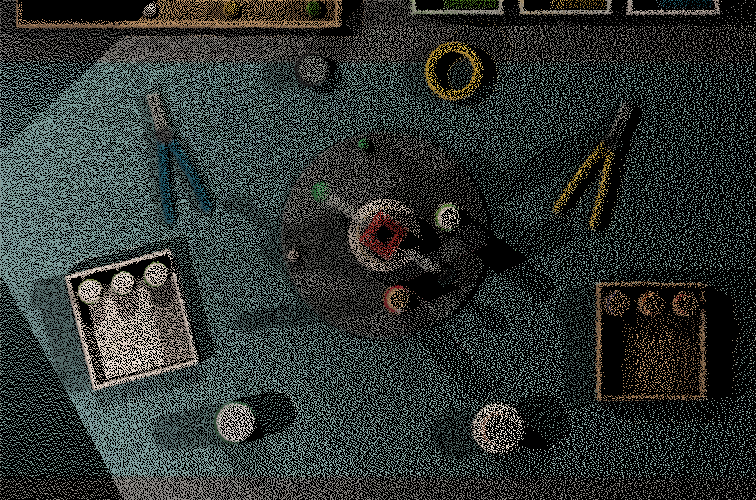

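The views show the red spool (scene px 283,190) and the green tube (232,200) standing on the disc. The green ball (271,249) is about 41° counter-clockwise of the green pin (235,268). Both trays are clear. I'll fetch the spool first.

Emit:
{"api": "step_arm", "payload": {
  "motion": [
    {"dp": [-42, -42, 0], "twist": [0, 0, 0], "hand": 1},
    {"dp": [-84, -84, 0], "twist": [0, 0, 0], "hand": 1},
    {"dp": [-126, -126, 0], "twist": [0, 0, 0], "hand": 1},
    {"dp": [-168, -168, 0], "twist": [0, 0, 0], "hand": 1},
    {"dp": [-210, -210, 0], "twist": [0, 0, 0], "hand": 1}
  ],
  "force": 15
}}

```text
clock: 2.33
tool_pos: [0.3157, 0.341, 0.261]
eef_rot: [0.137, 0.991, 0.0, 0.0]
contact_force: [1.6, -0.1, 0.1]
opening: 1.003
finger_force: 0.0
```

Emit:
{"api": "step_arm", "payload": {
  "motion": [
    {"dp": [-42, -42, 0], "twist": [0, 0, 0], "hand": 1},
    {"dp": [-84, -84, 0], "twist": [0, 0, 0], "hand": 1},
    {"dp": [-126, -126, 0], "twist": [0, 0, 0], "hand": 1},
    {"dp": [-168, -168, 0], "twist": [0, 0, 0], "hand": 1},
    {"dp": [-210, -210, 0], "twist": [0, 0, 0], "hand": 1}
  ]
}}

```text
clock: 2.95
tool_pos: [0.4609, 0.0818, 0.261]
eef_rot: [0.137, 0.991, 0.0, 0.0]
contact_force: [0.9, 0.8, 0.4]
opening: 1.001
finger_force: 0.0
```

```bash
cat > go.py <<'E'
from h import *
import sys
def to(x,y,z):
    st=r.get_state();Q=R.from_quat(st['eef_rot']);d=np.array([x,y,z])-st['tool_pos']
    print('t',round(st['clock'],2),'pos',st['tool_pos'].round(4),'dp mm',(Q.inv().apply(d)*1000).round(1),'ax x',Q.apply([1,0,0]).round(3),'q',st['q'].round(2),'F',st['contact_force'].round(1),'grip',st['finger_force'],st['opening'])
if __name__=='__main__': to(*map(float,sys.argv[1:4]))
E
python3 go.py .518 -.022 .120
```

```text
t 2.95 pos [0.4609 0.0818 0.261 ] dp mm [-83.  -84.5 141. ] ax x [-0.963  0.271 -0.001] q [-0.09  0.5  -0.27  2.02  0.21  0.65  0.79] F [0.9 0.8 0.4] grip 0.0 1.0006059235758122
```

Emit:
{"api": "step_arm", "payload": {
  "motion": [
    {"dp": [-42, -42, 0], "twist": [0, 0, 0], "hand": 1},
    {"dp": [-83, -84, 0], "twist": [0, 0, 0], "hand": 1},
    {"dp": [-83, -84, 55], "twist": [0, 0, 0], "hand": 1},
    {"dp": [-83, -84, 110], "twist": [0, 0, 0], "hand": 1},
    {"dp": [-83, -84, 110], "twist": [0, 0, 0], "hand": 1}
  ]
}}

```text
clock: 3.58
tool_pos: [0.5145, -0.0201, 0.1479]
eef_rot: [0.137, 0.991, -0.001, -0.004]
contact_force: [-0.2, -0.0, 0.4]
opening: 0.995
finger_force: 0.0
```

```bash
python3 - <<'E'
from h import *
from go import to
s=snap('wrist','w1.png');W=cloud(s)
q=W[(np.hypot(W[...,0]-.518,W[...,1]+.022)<.03)&(W[...,2]>.118)&(W[...,2]<.14)];print(len(q),q.mean(0),q.min(0),q.max(0))
to(.518,-.022,.12)
E
```

```text
2403 [ 0.51611956 -0.02237737  0.12767396] [ 0.50615312 -0.03492373  0.11800243] [ 0.52962809 -0.01134955  0.1305718 ]
t 3.62 pos [ 0.5162 -0.0199  0.1502] dp mm [-2.4 -1.5 30.2] ax x [-0.963  0.271  0.003] q [ 0.07  0.73 -0.2   1.99  0.31  0.46  0.94] F [0.7 0.7 1.5] grip 0.0 1.003428249582488
```

Emit:
{"api": "step_arm", "payload": {
  "motion": [
    {"dp": [-1, -2, 15], "twist": [0, 0, 0], "hand": 1},
    {"dp": [-1, -2, 30], "twist": [0, 0, 0], "hand": 1},
    {"dp": [-1, -2, 30], "twist": [0, 0, 0], "hand": 0},
    {"dp": [-1, -2, 30], "twist": [0, 0, 0], "hand": -0.5},
    {"dp": [-1, -2, 30], "twist": [0, 0, 0], "hand": -1}
  ]
}}

```text
clock: 4.25
tool_pos: [0.5177, -0.0221, 0.1212]
eef_rot: [0.137, 0.991, 0.0, 0.0]
contact_force: [-1.1, -0.4, 0.5]
opening: 0.68
finger_force: 0.0
```

Emit:
{"api": "step_arm", "payload": {
  "motion": [
    {"dp": [0, 0, 0], "twist": [0, 0, 0], "hand": -1},
    {"dp": [0, 0, 0], "twist": [0, 0, 0], "hand": -1},
    {"dp": [0, 0, 0], "twist": [0, 0, 0], "hand": -1}
  ]
}}

```text
clock: 4.62
tool_pos: [0.5174, -0.0222, 0.1208]
eef_rot: [0.137, 0.991, 0.0, 0.0]
contact_force: [0.1, 0.1, -0.1]
opening: 0.344
finger_force: 0.0
```

```bash
python3 go.py .454 -.304 .117;  python3 go.py .518 -.022 .117
```

```text
t 4.62 pos [ 0.5174 -0.0222  0.1208] dp mm [ -15.4 -288.4    3.7] ax x [-0.962  0.271 -0.   ] q [ 0.06  0.78 -0.18  2.    0.33  0.39  0.92] F [ 0.1  0.1 -0.1] grip 0.0 0.3441497866647611
t 4.62 pos [ 0.5174 -0.0222  0.1208] dp mm [-0.5  0.3  3.8] ax x [-0.962  0.271 -0.   ] q [ 0.06  0.78 -0.18  2.    0.33  0.39  0.92] F [ 0.1  0.1 -0.1] grip 0.0 0.3441497866647611
```

Emit:
{"api": "step_arm", "payload": {
  "motion": [
    {"dp": [0, 0, 0], "twist": [0, 0, 0], "hand": -1},
    {"dp": [0, 0, 0], "twist": [0, 0, 0], "hand": -1},
    {"dp": [0, 0, 0], "twist": [0, 0, 0], "hand": -1},
    {"dp": [0, 0, -10], "twist": [0, 0, 0], "hand": -1},
    {"dp": [0, 0, -20], "twist": [0, 0, 0], "hand": -1}
  ]
}}

```text
clock: 5.25
tool_pos: [0.5174, -0.0221, 0.1414]
eef_rot: [0.137, 0.991, 0.0, 0.0]
contact_force: [0.6, 0.4, -0.8]
opening: 0.266
finger_force: 15.0
```

Emit:
{"api": "step_arm", "payload": {
  "motion": [
    {"dp": [0, 0, -30], "twist": [0, 0, 0], "hand": -1},
    {"dp": [0, 0, -60], "twist": [0, 0, 0], "hand": -1},
    {"dp": [-1, -25, -70], "twist": [0, 0, 0], "hand": -1},
    {"dp": [-4, -70, -70], "twist": [0, 0, 0], "hand": -1},
    {"dp": [-6, -120, -70], "twist": [0, 0, 0], "hand": -1}
  ]
}}

```text
clock: 5.88
tool_pos: [0.4909, -0.14, 0.2118]
eef_rot: [0.136, 0.991, 0.0, 0.001]
contact_force: [0.7, -0.2, -1.4]
opening: 0.268
finger_force: 15.0
```

Emit:
{"api": "step_arm", "payload": {
  "motion": [
    {"dp": [-3, -50, 0], "twist": [0, 0, 0], "hand": -1},
    {"dp": [-6, -100, 0], "twist": [0, 0, 0], "hand": -1},
    {"dp": [-8, -145, 0], "twist": [0, 0, 0], "hand": -1},
    {"dp": [-9, -168, 10], "twist": [0, 0, 0], "hand": -1},
    {"dp": [-9, -168, 30], "twist": [0, 0, 0], "hand": -1}
  ]
}}

```text
clock: 6.5
tool_pos: [0.453, -0.3068, 0.1816]
eef_rot: [0.14, 0.99, -0.001, 0.001]
contact_force: [0.2, 1.3, -1.3]
opening: 0.265
finger_force: 15.0
```

```bash
python3 go.py .454 -.304 .117; python3 - <<'E'
import numpy as np
A=np.load('A.npy')
for c in [(.472,-.304),(.497,.273)]:
    q=A[(abs(A[:,0]-c[0])<.1)&(abs(A[:,1]-c[1])<.1)&(A[:,2]>.022)&(A[:,2]<.032)]
    import cv2;print(cv2.minAreaRect(q[:,:2].astype(np.float32)*1000))
E
```

```text
t 6.5 pos [ 0.453  -0.3068  0.1816] dp mm [-0.   3.1 64.6] ax x [-0.961  0.276 -0.003] q [ 0.69  0.71 -0.3   1.88  0.35  0.6   1.46] F [ 0.2  1.3 -1.3] grip 14.978877729736269 0.26494812904351533
((471.1517639160156, -303.9959716796875), (132.8974609375, 125.39151763916016), 0.3864518404006958)
((470.20245361328125, 261.30072021484375), (186.2075958251953, 133.86973571777344), 14.817033767700195)
```

Emit:
{"api": "step_arm", "payload": {
  "motion": [
    {"dp": [0, 3, 25], "twist": [0, 0, 0], "hand": -1},
    {"dp": [0, 3, 48], "twist": [0, 0, 0], "hand": -1},
    {"dp": [0, 3, 57], "twist": [0, 0, 0], "hand": -1},
    {"dp": [0, 3, 61], "twist": [0, 0, 0], "hand": -1},
    {"dp": [0, 3, 61], "twist": [0, 0, 0], "hand": -1}
  ]
}}

```text
clock: 7.12
tool_pos: [0.4548, -0.3007, 0.1202]
eef_rot: [0.137, 0.991, -0.0, 0.0]
contact_force: [1.3, 0.5, -1.4]
opening: 0.267
finger_force: 15.0
```

Emit:
{"api": "step_arm", "payload": {
  "motion": [
    {"dp": [0, 0, 2], "twist": [0, 0, 0], "hand": -1},
    {"dp": [0, 0, 3], "twist": [0, 0, 0], "hand": -1},
    {"dp": [0, 0, 3], "twist": [0, 0, 0], "hand": -1},
    {"dp": [0, 0, 3.4], "twist": [0, 0, 0], "hand": -1}
  ]
}}

```text
clock: 7.62
tool_pos: [0.4548, -0.3008, 0.1166]
eef_rot: [0.137, 0.991, -0.0, 0.0]
contact_force: [0.3, -0.2, 3.9]
opening: 0.266
finger_force: 15.0
```

Emit:
{"api": "step_arm", "payload": {
  "motion": [
    {"dp": [0, 0, 0], "twist": [0, 0, 0], "hand": 0},
    {"dp": [0, 0, 0], "twist": [0, 0, 0], "hand": 1},
    {"dp": [0, 0, 0], "twist": [0, 0, 0], "hand": 1},
    {"dp": [0, 0, -30], "twist": [0, 0, 0], "hand": 1},
    {"dp": [0, 0, -65], "twist": [0, 0, 0], "hand": 1}
  ]
}}

```text
clock: 8.25
tool_pos: [0.454, -0.3002, 0.1814]
eef_rot: [0.137, 0.991, 0.0, -0.001]
contact_force: [-0.7, 0.3, -1.2]
opening: 0.815
finger_force: 0.0
```

Emit:
{"api": "step_arm", "payload": {
  "motion": [
    {"dp": [-17, 50, 0], "twist": [0, 0, 0], "hand": 1},
    {"dp": [-34, 100, 0], "twist": [0, 0, 0], "hand": 1},
    {"dp": [-51, 150, 0], "twist": [0, 0, 0], "hand": 1},
    {"dp": [-68, 200, 0], "twist": [0, 0, 0], "hand": 1},
    {"dp": [-87, 255, 0], "twist": [0, 0, 0], "hand": 1}
  ]
}}

```text
clock: 8.88
tool_pos: [0.608, -0.0779, 0.1812]
eef_rot: [0.137, 0.991, -0.0, -0.0]
contact_force: [0.8, -0.3, -0.3]
opening: 1.001
finger_force: 0.0
```

```bash
python3 - <<'E'
from h import *
from go import to
s=snap('scene');W=cloud(s);
for c in [(.455,-.301),(.608,-.0786)]:
    q=W[(np.hypot(W[...,0]-c[0],W[...,1]-c[1])<.03)&(W[...,2]>.115)&(W[...,2]<.14)]
    if len(q):print(len(q),q.mean(0),q.min(0),q.max(0))
to(.608,-.0786,.12)
E
```

```text
127 [ 0.61152076 -0.0766088   0.12554875] [ 0.5957472  -0.09016285  0.11519048] [ 0.6202228  -0.06662517  0.13099798]
t 8.93 pos [ 0.6133 -0.0662  0.1819] dp mm [  2.2 -14.   61.7] ax x [-0.965  0.262 -0.004] q [ 0.19  0.78 -0.27  1.67  0.27  0.72  1.1 ] F [4.7 5.9 0.8] grip 0.0 1.001422513890838
```

Emit:
{"api": "step_arm", "payload": {
  "motion": [
    {"dp": [0, 0, 0], "twist": [0, 0, 0], "hand": 1},
    {"dp": [0, 0, 20], "twist": [0, 0, 0], "hand": 1},
    {"dp": [0, 0, 30], "twist": [0, 0, 0], "hand": 1},
    {"dp": [0, 0, 30], "twist": [0, 0, 0], "hand": 1}
  ]
}}

```text
clock: 9.43
tool_pos: [0.6063, -0.08, 0.1505]
eef_rot: [0.138, 0.99, -0.0, -0.001]
contact_force: [-0.2, -0.2, 0.4]
opening: 1.0
finger_force: 0.0
```

```bash
python3 - <<'E'
from h import *
from go import to
to(.608,-.0786,.12)
for n in ['scene','side']:
  s=snap(n,n+'1.png');W=cloud(s);
  for c in [(.455,-.301),(.608,-.0786)]:
    q=W[(np.hypot(W[...,0]-c[0],W[...,1]-c[1])<.03)&(W[...,2]>.11)&(W[...,2]<.135)]
    if len(q):print(n,len(q),q.mean(0),q.min(0),q.max(0))
E
```

```text
t 9.43 pos [ 0.6063 -0.08    0.1505] dp mm [-1.3  1.8 30.5] ax x [-0.962  0.273  0.002] q [ 0.19  0.82 -0.24  1.7   0.29  0.66  1.09] F [-0.2 -0.2  0.4] grip 0.0 0.9997491298545412
scene 48 [ 0.61774286 -0.07775277  0.12065344] [ 0.61034591 -0.08930769  0.11005469] [ 0.619979   -0.06905936  0.12980481]
side 93 [ 0.45432448 -0.29497435  0.11929078] [ 0.44458975 -0.31063438  0.11014872] [ 0.46616464 -0.28694497  0.12512342]
side 152 [ 0.60555736 -0.07390755  0.12264911] [ 0.59524371 -0.09151874  0.11015408] [ 0.62015038 -0.06622261  0.12972244]
```

Side view depth confirms the spool is standing in its tray, top at 0.125. Now I'll grip the tube.

Emit:
{"api": "step_arm", "payload": {
  "motion": [
    {"dp": [-1, 1, 15], "twist": [0, 0, 0], "hand": 1},
    {"dp": [-1, 1, 30], "twist": [0, 0, 0], "hand": 0},
    {"dp": [-1, 1, 30], "twist": [0, 0, 0], "hand": -1},
    {"dp": [-1, 1, 30], "twist": [0, 0, 0], "hand": -1},
    {"dp": [-1, 1, 30], "twist": [0, 0, 0], "hand": -1}
  ]
}}

```text
clock: 10.15
tool_pos: [0.609, -0.078, 0.1217]
eef_rot: [0.137, 0.991, 0.0, 0.0]
contact_force: [0.0, 0.7, 0.5]
opening: 0.57
finger_force: 0.0
```

Emit:
{"api": "step_arm", "payload": {
  "motion": [
    {"dp": [0, 0, 0], "twist": [0, 0, 0], "hand": -1},
    {"dp": [0, 0, 0], "twist": [0, 0, 0], "hand": -1},
    {"dp": [0, 0, 0], "twist": [0, 0, 0], "hand": -1},
    {"dp": [0, 0, 0], "twist": [0, 0, 0], "hand": -1}
  ]
}}

```text
clock: 10.65
tool_pos: [0.6087, -0.0781, 0.1214]
eef_rot: [0.137, 0.991, 0.0, 0.0]
contact_force: [0.9, 0.7, 0.8]
opening: 0.264
finger_force: 14.9
```

```bash
python3 go.py .48 .268 .117
```

```text
t 10.65 pos [ 0.6087 -0.0781  0.1214] dp mm [217.8 298.2   4.4] ax x [-0.962  0.271 -0.   ] q [ 0.18  0.86 -0.23  1.71  0.31  0.61  1.07] F [0.9 0.7 0.8] grip 14.942541809286922 0.2636056511768309
```

Emit:
{"api": "step_arm", "payload": {
  "motion": [
    {"dp": [0, 0, -30], "twist": [0, 0, 0], "hand": -1},
    {"dp": [0, 0, -65], "twist": [0, 0, 0], "hand": -1},
    {"dp": [0, 0, -100], "twist": [0, 0, 0], "hand": -1},
    {"dp": [15, 20, -110], "twist": [0, 0, 0], "hand": -1},
    {"dp": [40, 55, -110], "twist": [0, 0, 0], "hand": -1}
  ]
}}

```text
clock: 11.28
tool_pos: [0.5845, -0.0135, 0.2313]
eef_rot: [0.138, 0.99, 0.0, 0.0]
contact_force: [-0.6, 1.4, -1.0]
opening: 0.262
finger_force: 14.9
```

Emit:
{"api": "step_arm", "payload": {
  "motion": [
    {"dp": [33, 45, 0], "twist": [0, 0, 0], "hand": -1},
    {"dp": [66, 90, 0], "twist": [0, 0, 0], "hand": -1},
    {"dp": [99, 135, 0], "twist": [0, 0, 0], "hand": -1},
    {"dp": [132, 180, 0], "twist": [0, 0, 0], "hand": -1},
    {"dp": [157, 215, 0], "twist": [0, 0, 0], "hand": -1}
  ]
}}

```text
clock: 11.9
tool_pos: [0.4886, 0.239, 0.2303]
eef_rot: [0.135, 0.991, 0.0, -0.002]
contact_force: [0.8, -0.2, -0.6]
opening: 0.266
finger_force: 14.9
```

Emit:
{"api": "step_arm", "payload": {
  "motion": [
    {"dp": [15, 20, 0], "twist": [0, 0, 0], "hand": -1},
    {"dp": [21, 28, 10], "twist": [0, 0, 0], "hand": -1},
    {"dp": [21, 28, 35], "twist": [0, 0, 0], "hand": -1},
    {"dp": [21, 28, 60], "twist": [0, 0, 0], "hand": -1},
    {"dp": [21, 28, 60], "twist": [0, 0, 0], "hand": -1}
  ]
}}

```text
clock: 12.52
tool_pos: [0.4778, 0.2662, 0.1689]
eef_rot: [0.137, 0.991, -0.002, -0.002]
contact_force: [-0.2, -0.1, -0.7]
opening: 0.268
finger_force: 14.9
```

```bash
python3 go.py .48 .268 .117
```

```text
t 12.53 pos [0.4778 0.2662 0.1689] dp mm [-1.8  2.5 51.9] ax x [-0.962  0.272  0.004] q [-0.48  0.72 -0.19  1.88  0.24  0.56  0.47] F [-0.2 -0.1 -0.7] grip 14.944068097975105 0.2681281359642209
```

Emit:
{"api": "step_arm", "payload": {
  "motion": [
    {"dp": [0, 0, 20], "twist": [0, 0, 0], "hand": -1},
    {"dp": [0, 0, 38], "twist": [0, 0, 0], "hand": -1},
    {"dp": [0, 0, 48], "twist": [0, 0, 0], "hand": -1},
    {"dp": [0, 0, 49], "twist": [0, 0, 0], "hand": -1},
    {"dp": [0, 0, 49], "twist": [0, 0, 0], "hand": -1}
  ]
}}

```text
clock: 13.15
tool_pos: [0.48, 0.2681, 0.1229]
eef_rot: [0.137, 0.991, 0.0, 0.0]
contact_force: [-0.2, 0.2, -0.5]
opening: 0.264
finger_force: 14.9
```

Emit:
{"api": "step_arm", "payload": {
  "motion": [
    {"dp": [0, 0, 2], "twist": [0, 0, 0], "hand": -1},
    {"dp": [0, 0, 4], "twist": [0, 0, 0], "hand": -1},
    {"dp": [0, 0, 5.5], "twist": [0, 0, 0], "hand": -1},
    {"dp": [0, 0, 6], "twist": [0, 0, 0], "hand": -1},
    {"dp": [0, 0, 6], "twist": [0, 0, 0], "hand": -1}
  ]
}}

```text
clock: 13.78
tool_pos: [0.4802, 0.2679, 0.1172]
eef_rot: [0.137, 0.991, 0.0, 0.001]
contact_force: [-1.4, -2.0, 7.5]
opening: 0.265
finger_force: 15.0
```

Emit:
{"api": "step_arm", "payload": {
  "motion": [
    {"dp": [0, 0, 0], "twist": [0, 0, 0], "hand": 0},
    {"dp": [0, 0, 0], "twist": [0, 0, 0], "hand": 1},
    {"dp": [0, 0, 0], "twist": [0, 0, 0], "hand": 1},
    {"dp": [0, 0, -30], "twist": [0, 0, 0], "hand": 1},
    {"dp": [0, 0, -75], "twist": [0, 0, 0], "hand": 1}
  ]
}}

```text
clock: 14.4
tool_pos: [0.4788, 0.2674, 0.191]
eef_rot: [0.137, 0.991, -0.001, -0.001]
contact_force: [0.8, -0.1, 0.4]
opening: 0.809
finger_force: 0.0
```

```bash
python3 - <<'E'
from h import *
from go import to
L=[]
for n in ['scene','side']:
    s=snap(n,n+'2.png');W=cloud(s);C=cv2.cvtColor(s['pixels'],cv2.COLOR_RGB2HSV)
    L.append(np.hstack([W.reshape(-1,3),C.reshape(-1,3)]))
A=np.vstack(L);A=A[~np.isnan(A[:,0])]
for nm,c in [('spool',(.455,-.301)),('tube',(.48,.268))]:
    q=A[(np.hypot(A[:,0]-c[0],A[:,1]-c[1])<.03)&(A[:,2]>.117)&(A[:,2]<.14)]
    print(nm,len(q),q[:,:3].min(0),q[:,:3].max(0))
h,sat,v=A[:,3],A[:,4],A[:,5];near=np.hypot(A[:,0]-.589,A[:,1]+.008)<.12
def mid(nm,m):
    q=A[near&m][:,:3];print(nm,len(q),q.min(0).round(3),q.max(0).round(3),((q.min(0)+q.max(0))/2).round(4),np.median(q,0).round(4))
grn=(h>45)&(h<85)&(sat>100)
mid('ball',grn&(A[:,2]>.05));mid('gpin',grn&(A[:,2]<.03));
mid('wpin',(sat<40)&(v>150)&(A[:,2]<.03)&(A[:,2]>.01)&(A[:,1]>.06))
mid('hubtop',((h<8)|(h>172))&(sat>120)&(A[:,2]>.081))
q=A[near&(abs(A[:,2]-.07)<.025)&(np.hypot(A[:,0]-.589,A[:,1]+.008)>.045)];print('bar',len(q));
an=np.degrees(np.arctan2(q[:,1]+.008,q[:,0]-.589));print(np.histogram(an,bins=24,range=(-180,180))[0])
to(.5935,.068,.074)
E
```

```text
spool 123 [ 0.44395374 -0.31313123  0.11726837] [ 0.46627566 -0.28637464  0.1265239 ]
tube 421 [0.46715536 0.25533912 0.11700486] [0.49186545 0.27924887 0.12715388]
ball 84 [0.632 0.055 0.067] [0.647 0.072 0.083] [0.6394 0.0638 0.075 ] [0.6404 0.0658 0.0773]
gpin 27 [0.686 0.012 0.012] [0.696 0.021 0.022] [0.6909 0.0168 0.017 ] [0.6914 0.0173 0.0183]
wpin 46 [0.504 0.062 0.01 ] [0.658 0.101 0.023] [0.5811 0.0811 0.0163] [0.5645 0.0927 0.0166]
hubtop 289 [ 0.564 -0.033  0.081] [0.617 0.019 0.089] [ 0.5904 -0.0072  0.0849] [ 0.5912 -0.0055  0.086 ]
bar 353
[  0   0   0 136  23   0   0   0   0   0   0   0   0   0   0 174  20   0
   0   0   0   0   0   0]
t 14.5 pos [0.4818 0.2695 0.1951] dp mm [-161.6 -164.3  120.9] ax x [-0.962  0.272 -0.005] q [-0.47  0.69 -0.21  1.86  0.23  0.61  0.47] F [ 0.4 -0.9 -0.6] grip 0.0 0.9039720359162375
```

Emit:
{"api": "step_arm", "payload": {
  "motion": [
    {"dp": [-35, -35, 0], "twist": [0, 0, 0], "hand": -1},
    {"dp": [-75, -75, 0], "twist": [0, 0, 0], "hand": -1},
    {"dp": [-115, -115, 0], "twist": [0, 0, 0], "hand": -1},
    {"dp": [-150, -150, 0], "twist": [0, 0, 0], "hand": -1},
    {"dp": [-163, -162, 0], "twist": [0, 0, 0], "hand": -1}
  ]
}}

```text
clock: 15.12
tool_pos: [0.5934, 0.0634, 0.1902]
eef_rot: [0.14, 0.99, -0.001, -0.0]
contact_force: [0.5, -0.1, -0.6]
opening: 0.383
finger_force: 0.0
```

Emit:
{"api": "step_arm", "payload": {
  "motion": [
    {"dp": [0, 0, 0], "twist": [0, 0, 0], "hand": -1},
    {"dp": [0, 0, 20], "twist": [0, 0, 0], "hand": -1},
    {"dp": [0, 0, 40], "twist": [0, 0, 0], "hand": -1},
    {"dp": [0, 0, 60], "twist": [0, 0, 0], "hand": -1},
    {"dp": [0, 0, 60], "twist": [0, 0, 0], "hand": -1}
  ]
}}

```text
clock: 15.75
tool_pos: [0.5904, 0.0707, 0.13]
eef_rot: [0.135, 0.991, 0.0, -0.002]
contact_force: [-0.2, -0.3, 0.6]
opening: 0.008
finger_force: 0.0
```

```bash
python3 go.py .5935 .068 .074
```

```text
t 15.75 pos [0.5904 0.0707 0.13  ] dp mm [-3.9 -1.7 56. ] ax x [-0.964  0.267  0.004] q [-0.06  0.83 -0.23  1.76  0.31  0.59  0.82] F [-0.2 -0.3  0.6] grip 0.0 0.00782475742560918
```

Emit:
{"api": "step_arm", "payload": {
  "motion": [
    {"dp": [0, 0, 20], "twist": [0, 0, 0], "hand": -1},
    {"dp": [0, 0, 40], "twist": [0, 0, 0], "hand": -1},
    {"dp": [0, 0, 55], "twist": [0, 0, 0], "hand": -1},
    {"dp": [0, 0, 55], "twist": [0, 0, 0], "hand": -1}
  ]
}}

```text
clock: 16.25
tool_pos: [0.5919, 0.0686, 0.0758]
eef_rot: [0.136, 0.991, 0.0, -0.001]
contact_force: [-0.2, 0.5, -0.1]
opening: 0.002
finger_force: 0.0
```

```bash
python3 go.py .647 .0310 .074
```

```text
t 16.25 pos [0.5919 0.0686 0.0758] dp mm [-63.2 -21.3   1.7] ax x [-0.963  0.27   0.002] q [-0.08  0.92 -0.2   1.78  0.34  0.48  0.79] F [-0.2  0.5 -0.1] grip 0.0 0.002479425808219193
```

Emit:
{"api": "step_arm", "payload": {
  "motion": [
    {"dp": [-5, -1.7, 0], "twist": [0, 0, 0], "hand": -1},
    {"dp": [-10, -3.4, 0], "twist": [0, 0, 0], "hand": -1},
    {"dp": [-15, -5, 0], "twist": [0, 0, 0], "hand": -1},
    {"dp": [-20, -6.7, 0], "twist": [0, 0, 0], "hand": -1},
    {"dp": [-25, -8.3, 0], "twist": [0, 0, 0], "hand": -1}
  ]
}}

```text
clock: 16.88
tool_pos: [0.6147, 0.0529, 0.0764]
eef_rot: [0.137, 0.991, 0.0, 0.0]
contact_force: [0.4, 0.6, 0.2]
opening: 0.003
finger_force: 0.2
```

Emit:
{"api": "step_arm", "payload": {
  "motion": [
    {"dp": [-5, -1.7, 0], "twist": [0, 0, 0], "hand": -1},
    {"dp": [-10, -3.4, 0], "twist": [0, 0, 0], "hand": -1},
    {"dp": [-15, -5, 0], "twist": [0, 0, 0], "hand": -1},
    {"dp": [-20, -6.7, 0], "twist": [0, 0, 0], "hand": -1}
  ]
}}

```text
clock: 17.38
tool_pos: [0.6321, 0.041, 0.0762]
eef_rot: [0.137, 0.991, 0.0, -0.0]
contact_force: [0.5, 0.3, 0.1]
opening: 0.003
finger_force: 0.2
```

```bash
cat > m.py <<'E'
from h import *
from go import to
L=[]
for n in ['scene','side']:
    s=snap(n,n+'3.png');W=cloud(s);C=cv2.cvtColor(s['pixels'],cv2.COLOR_RGB2HSV)
    L.append(np.hstack([W.reshape(-1,3),C.reshape(-1,3)]))
A=np.vstack(L);A=A[~np.isnan(A[:,0])]
h,sat,v=A[:,3],A[:,4],A[:,5];near=np.hypot(A[:,0]-.589,A[:,1]+.008)<.12
def mid(nm,m):
    q=A[near&m][:,:3]
    if len(q): print(nm,len(q),q.min(0).round(3),q.max(0).round(3),((q.min(0)+q.max(0))/2).round(4))
mid('ball',(h>45)&(h<85)&(sat>100)&(A[:,2]>.03));
mid('hub',((h<8)|(h>172))&(sat>120)&(A[:,2]>.06))
to(.647,.031,.074)
E
python3 m.py
```

```text
ball 102 [0.657 0.026 0.069] [0.673 0.042 0.083] [0.665  0.0342 0.0759]
hub 443 [ 0.564 -0.03   0.061] [0.689 0.023 0.374] [ 0.6264 -0.0037  0.2173]
t 17.48 pos [0.6326 0.0405 0.0763] dp mm [-16.4  -5.2   2.4] ax x [-0.962  0.272 -0.001] q [-0.02  0.95 -0.22  1.66  0.34  0.57  0.86] F [-0.3 -0.5 -0.3] grip 0.0003000774268002715 0.007724615278748256
```

Emit:
{"api": "step_arm", "payload": {
  "motion": [
    {"dp": [-3, -1, 0], "twist": [0, 0, 0], "hand": -1},
    {"dp": [-6, -2, 0], "twist": [0, 0, 0], "hand": -1},
    {"dp": [-9, -3, 0], "twist": [0, 0, 0], "hand": -1},
    {"dp": [-11, -3.5, 0], "twist": [0, 0, 0], "hand": -1}
  ]
}}

```text
clock: 17.98
tool_pos: [0.6418, 0.0345, 0.0763]
eef_rot: [0.137, 0.991, 0.0, 0.0]
contact_force: [-0.5, 0.2, 0.2]
opening: 0.005
finger_force: 0.0
```

```bash
python3 m.py
```

```text
ball 83 [0.665 0.005 0.065] [0.682 0.021 0.078] [0.6734 0.0133 0.0716]
hub 346 [ 0.563 -0.027  0.06 ] [0.698 0.061 0.369] [0.6306 0.0172 0.2148]
t 18.07 pos [0.6418 0.0345 0.0763] dp mm [-5.9 -1.9  2.3] ax x [-0.962  0.272 -0.   ] q [-0.    0.96 -0.23  1.63  0.33  0.59  0.88] F [-0.2 -0.  -0.4] grip 0.0 0.00548964905449314
```

Emit:
{"api": "step_arm", "payload": {
  "motion": [
    {"dp": [2, 4, 0], "twist": [0, 0, 0], "hand": -1},
    {"dp": [5, 10, 0], "twist": [0, 0, 0], "hand": -1},
    {"dp": [5, 10, 0], "twist": [0, 0, 0], "hand": -1}
  ]
}}

```text
clock: 18.45
tool_pos: [0.6391, 0.0473, 0.0763]
eef_rot: [0.136, 0.991, 0.001, -0.0]
contact_force: [-0.4, 0.1, -0.5]
opening: 0.006
finger_force: 0.0
```

```bash
python3 m.py; python3 - <<'E'
from h import *
ims=[cv2.resize(cv2.imread(f'pics/{n}3.png')[a:a+130,b:b+140],None,fx=2.8,fy=2.8,interpolation=cv2.INTER_CUBIC) for n,a,b in [('scene',160,200),('side',140,200)]]
cv2.imwrite('pics/c3.png',np.hstack(ims))
for n in ['scene','side']:
    s=snap(n);W=cloud(s);C=cv2.cvtColor(s['pixels'],cv2.COLOR_RGB2HSV).astype(int)
    red=((C[...,0]<8)|(C[...,0]>172))&(C[...,1]>120)&(np.hypot(W[...,0]-.59,W[...,1]+.0075)<.032)
    q=W[red&(W[...,2]>.04)];print(n,'red z pct',np.percentile(q[:,2],[50,90,98]).round(4))
    t=q[q[:,2]>np.percentile(q[:,2],40)];print('tilt fit',np.linalg.lstsq(np.c_[t[:,:2]-[.59,-.0075],np.ones(len(t))],t[:,2],rcond=None)[0].round(3))
    b=W[np.hypot(W[...,0]-.507,W[...,1]+.028)<.02];b=b[b[:,2]>.03];print('black',len(b),b.max(0) if len(b) else '')
E
```

```text
ball 86 [0.652 0.001 0.054] [0.683 0.058 0.068] [0.6676 0.0296 0.0613]
hub 329 [ 0.564 -0.028  0.06 ] [0.697 0.03  0.379] [0.6306 0.001  0.2195]
t 18.55 pos [0.6393 0.046  0.0763] dp mm [-11.5 -12.4   2.3] ax x [-0.963  0.271  0.   ] q [-0.02  0.96 -0.22  1.63  0.33  0.59  0.86] F [ 0.1 -0.4 -0.2] grip 0.0 0.004238838265305704Traceback (most recent call last):
  File "<stdin>", line 7, in <module>
    return _quantile_unchecked(
        a, q, axis, out, overwrite_input, method, keepdims, weights)
    return _ureduce(a,
                    func=_quantile_ureduce_func,
    ...<5 lines>...
                    overwrite_input=overwrite_input,
                    method=method)
    r = func(a, **kwargs)
    result = _quantile(arr,
                       quantiles=q,
    ...<2 lines>...
                       out=out,
                       weights=wgt)
    slices_having_nans = np.isnan(arr[-1, ...])
                                  ~~~^^^^^^^^^
IndexError: index -1 is out of bounds for axis 0 with size 0
```

View pics/c3.png

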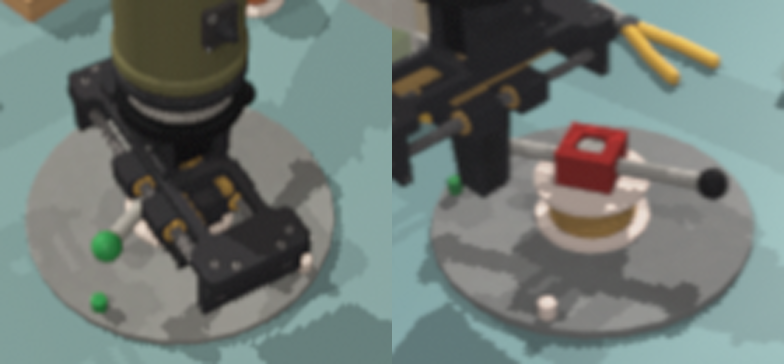

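The crop shows the hub down on the collar, with the green ball (105,245) lined up with the green pin (100,300). I'll back off upward and verify.

Emit:
{"api": "step_arm", "payload": {
  "motion": [
    {"dp": [0, 8, 0], "twist": [0, 0, 0], "hand": -1},
    {"dp": [0, 8, -40], "twist": [0, 0, 0], "hand": -1},
    {"dp": [0, 30, -90], "twist": [0, 0, 0], "hand": -1},
    {"dp": [20, 85, -120], "twist": [0, 0, 0], "hand": -1},
    {"dp": [40, 140, -120], "twist": [0, 0, 0], "hand": -1}
  ]
}}

```text
clock: 19.23
tool_pos: [0.6409, 0.1928, 0.1996]
eef_rot: [0.138, 0.99, 0.001, 0.003]
contact_force: [0.9, 0.3, 0.3]
opening: 0.006
finger_force: 0.0
```

```bash
python3 m.py; python3 - <<'E'
from h import *
for n in ['scene','side']:
    s=snap(n);W=cloud(s);C=cv2.cvtColor(s['pixels'],cv2.COLOR_RGB2HSV).astype(int)
    q=W[((C[...,0]<8)|(C[...,0]>172))&(C[...,1]>120)&(np.hypot(W[...,0]-.59,W[...,1]+.0075)<.035)&(W[...,2]>.04)]
    t=q[q[:,2]>.066]
    if len(t)>5: print(n,len(t),'top mid',((t.min(0)+t.max(0))/2).round(4),'tilt',np.linalg.lstsq(np.c_[t[:,:2]-[.59,-.0075],np.ones(len(t))],t[:,2],rcond=None)[0].round(3))
    b=W[(np.hypot(W[...,0]-.507,W[...,1]+.028)<.02)&(W[...,2]>.03)];print('black',len(b),b.max(0) if len(b) else '')
    for c in [(.455,-.301),(.48,.268)]:
        p=W[(np.hypot(W[...,0]-c[0],W[...,1]-c[1])<.03)&(W[...,2]>.11)&(W[...,2]<.14)];print(c,len(p),p.max(0) if len(p) else '')
E
```

```text
ball 145 [0.664 0.002 0.055] [0.684 0.02  0.069] [0.6741 0.0108 0.062 ]
hub 649 [ 0.565 -0.031  0.06 ] [0.612 0.016 0.075] [ 0.5883 -0.0076  0.0675]
t 19.32 pos [0.6366 0.2039 0.1978] dp mm [ -55.1 -165.6  122. ] ax x [-0.966  0.259  0.002] q [-0.24  0.82 -0.27  1.48  0.24  0.86  0.73] F [-0.4  0.3 -0. ] grip 0.0 0.003721703488752063
scene 278 top mid [ 0.5898 -0.0072  0.0707] tilt [-0.021 -0.009  0.072]
black 87 [ 0.52413244 -0.01362937  0.06830465]
(0.455, -0.301) 90 [ 0.46650534 -0.28805704  0.12620178]
(0.48, 0.268) 173 [0.49176138 0.27871378 0.12660946]
side 273 top mid [ 0.5877 -0.0059  0.0704] tilt [ 0.023 -0.047  0.072]
black 139 [ 0.52565027 -0.01265084  0.06795588]
(0.455, -0.301) 93 [ 0.46568115 -0.28704434  0.12575512]
(0.48, 0.268) 341 [0.49109997 0.28009847 0.12620347]
```

Hub top is at 72 mm, so the underside is at 46 mm (home). It is level, the ball is in line with the pin, and both pieces are standing.

Emit:
{"api": "step_arm", "payload": {
  "motion": [
    {"dp": [0, 0, 0], "twist": [0, 0, 0], "hand": -1},
    {"dp": [0, 0, 0], "twist": [0, 0, 0], "hand": -1},
    {"dp": [0, 0, 0], "twist": [0, 0, 0], "hand": -1}
  ]
}}

```text
clock: 19.8
tool_pos: [0.6391, 0.1901, 0.1962]
eef_rot: [0.138, 0.99, -0.0, -0.0]
contact_force: [0.7, -0.3, 0.3]
opening: 0.007
finger_force: 0.0
```

```bash
python3 -c "
from plant import r
print(r.finish_job())"
```

```text
the job is handed in; nothing more can be done
None
```

I handed the job in at about 20 s: the final camera check showed the spool and tube upright in their trays and the handle fully home with its green ball at the green pin, but the hand-in call gave no verdict.

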